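# Open the pressure cap of a mould-cooling tank

### The job

Open the filler of the grey cooling tank. First move the amber glass bottle, which stands on the tank in the way, upright into the blue tray; then push the cap's yellow lever anticlockwise (seen from above) to its first stop without pressing it down, leave it there for a second so that the pressure can bleed off, press the lever down and turn it on past the stop until the cap springs up. Then swing the raised cap aside on its arm, until the whole filler mouth is uncovered, without knocking anything else about.

Things in the scene. Friction and masses are not known exactly. Their poses are not given: they have to be found in the camera images.
- tank: Grey steel tank, 200 (x) x 280 (y) x 120 mm high, fixed to the bench; its place and yaw vary. Origin at the centre of its underside; x points from its front (robot's side) to its back, z up. On top: a round red cap (80 mm across, its top 34 mm above the tank's top, its stem 77 mm) on the filler neck, with its axis through x 0, y +30 mm.
- mouth (a point): Centre of the filler mouth, 44 mm across, 14 mm above the tank's top, under the cap and on the cap's axis while the arm is at 0.
- post (a point): Top of the upright post of the swing arm, 60 mm behind the cap's axis (tank's +x), 60 mm above the tank's top. The dark steel arm, 16 mm wide, 46 to 60 mm above the tank's top, runs from it to the cap's centre.
- gauge (a point): Top of the fixed pressure gauge, 48 mm wide and 76 mm tall, at the tank's back left corner.
- lever: Cap's yellow lever. Pad 36 (radial) x 60 mm (across), 85 mm from the cap's axis; on each radial edge an upright ear 8 mm thick, 18 high; 44 mm free between them, open inwards and outwards: shut fingertips standing there can push and press. Origin: middle of the pad's upper face, 154 mm above the bench when locked; x radially out, y anticlockwise. Points 135 deg + turn + swing from the tank's x.
- cap (a joint): Angle the cap is turned, rad: 0 locked, grows anticlockwise seen from above; starts at 0 to 0.3, light friction (2 N at the pad). First stop at about 0.75: a tab blocks it unless the cap is pressed down 5 mm or more (mind the stop: pressed early, the cap slips past it). Past about 1.22 the cap is free and springs up by itself once no longer pressed. End of travel 1.5.
- cap_lift (a joint): Height of the cap, m: 0 locked, +0.012 sprung up, -0.008 pressed fully down. A spring pushes it up: it starts to sink at about 8 N and takes about 11 N at 5 mm, pressed anywhere on the lever's pad.
- cap_arm (a joint): Angle of the swing arm about its post, rad: 0 over the mouth, up to 1.75, growing anticlockwise seen from above (the cap goes to the tank's right, its -y side). Moves only when the cap has sprung up: then pushing the lever's pad on anticlockwise, round the post, swings it (2 to 3 N). Mouth wholly uncovered at 1.08.
- bottle: Amber glass bottle with a white lid, a cylinder 40 mm across and 85 mm tall, about 150 g, standing on the right side of the tank's top where the swinging cap would hit it. Origin at the centre of its underside.
- tray: Blue plastic tray, 150 (x) x 200 (y) mm, 30 mm high, walls and floor 5 mm thick, fixed to the bench beside the tank, left or right of it. Origin at the centre of its underside. The white jar stands somewhere in it.
- jar: white plastic jar with a black lid, 40 mm across, 60 mm tall, standing in the blue tray; origin at the centre of its underside
- coupling: brass hose coupling, 26 mm across, 24 mm tall, standing on the tank top near its front right corner; origin under its centre
- wrench: steel wrench 170 mm long lying on the bench at the right
- eyebolt: dark steel lifting eye, 36 mm across, 55 mm tall, on the bench behind
- insert: steel mould insert, 70 x 90 x 53 mm, on the bench behind
- boltbox: open orange box, 100 x 130 x 50 mm, on the bench behind
- grease: green tub, 52 mm across, 75 mm tall, on the bench at the left
There are look-alikes about, which are no part of the job. Leave any purple or red look-alike of the bottle alone. Leave any red look-alike of the tray alone.

How it is judged:
By the outcome, as a careful person would: the job done as asked, in the order asked, and still so for the second after the job is handed in, with the robot touching nothing.
It also fails if it takes over 62 s, if anything falls off the work surface, if the arm or the gripper's body presses on something with over 40 N, if the wrist force passes 120 N, or if a joint passes its speed limit or range.

### The arm

A 6-joint arm with a two-finger parallel gripper is mounted at the origin on the work surface. World frame = base frame: x ahead of the robot, y to its left, z up, the work surface at z = 0. Lengths are in m, angles in rad, forces in N, time in s.
With the tool pointing down it reaches from about 0.35 to 0.975 m from the base axis. Payload 4.9 kg.
Tool frame: the origin (TCP) lies at the very end of the fingers, on their centre line; the grasp point (between the pads) lies 19 mm behind it; z points along the fingers, y is the direction in which the jaws open and shut (so a half turn about z gives the same grasp; the last joint's range is limited). The gripper opens to 85 mm and grips with 20 to 120 N. Pads are 22 mm wide; open, the fingers measure 114 mm over their backs; the gripper's body (76 mm by 85 mm) begins 54 mm behind the grasp point. The pads swing forward as they close: fully open they stand 13 mm farther back than shut.
Start: joints at [-1.28, 0.053, 1.613, -0, 1.476, -0.119], TCP at [0.249, -0.573, 0.203] pointing down, gripper open.
Joint ranges: [-3.01, 3.01], [-1.01, 2.22], [0.06, 2.58], [-1.02, 4.17], [0.09, 2.62], [-3.14, 3.14]. Speed limits (rad/s): [2.57, 2.57, 3.14, 3.14, 3.14, 3.14].

### API

Orientations are given as a unit quaternion [w, x, y, z].
In Python, from plant import state, grab_frame, camera_model, job_done, search_frame, masks_of, place_of gives the robot as it stands.
- The arm moves only by the tool drive_tool, never from a script. Its argument "series" is a list of rows, each a list of 2 entries, a list of its own where there are three numbers: the shift along the world's x, y, z in m, then the turn, a rotation vector about the world's x, y, z in degrees. A call has 1 to 8 rows; each row is the pose to reach, as a shift and turn from the pose commanded when the call began; what a row does not reach only later rows make up. A row lasts 1/10 s, in which the tool goes at most 50 mm and 8.59 degrees, less where a joint would pass 70% of its speed; a pose out of reach is approached as far as the arm can. A call with a gripper value outside its range is refused whole. "fingers" is the closure, from -1 (fully open) to 1 (shut), so that 0 is half open, set as the call begins (left out, the last holds). The fingers move at their own pace and stop on an object; the grip force is fixed at half the most. Time passes only in rows, so rows that repeat a pose let the fingers close. It gives the time, the measured TCP pose, the force and the opening at its end, in the units of the state.
- state(): the state, without advancing time (a new reading comes with each control period).
- grab_frame(name): name is "scene" or "top" or "wrist"; returns the picture (384x512x3 uint8, red, green, blue); there is no depth.
- camera_model(name): a dict with "fovy" (degrees; the focal length in pixels is half the picture's height over the tangent of half this angle, whatever the lens; pixels are square), "cx", "cy" (the principal point, pixels), "rvec" (rotation vector, rad) and "tvec" (3), from world to camera coordinates, as OpenCV has them. Camera axes: x right, y down, z forward; pixel columns grow to the right and rows downward; lengths in m; the calibration is good to about 2 mm. A picture is of the moment at which its call begins: read the wrist's pose just before it. camera_model takes no time and is no camera call; for the wrist camera it gives the pose at the moment of the call.
- job_done(): hands the job in, once; it reports no verdict.
Trained networks look in the newest picture that a camera, given by its name, has taken for a name from the list of things; names that differ only in an ending like _2 or _b are one class to them, and where a whole thing is asked for, a point or a joint stands for the part that bears it (a point fixed in the world has none). Each returns a list of dicts, best first, with "confidence" (0 to 1); they miss things now and then, are a little off and sometimes report something else, mostly with a low value. They report only what shows in the picture. A call takes as long as a camera call. They do not tell look-alikes from the thing itself.
- search_frame(camera, name): "location" ([x, y, z] in m, in world coordinates, good to about 4 mm: the middle of the surface that is visible of it).
- masks_of(camera, name): "pixels" (384x512 bool, what is visible of it).
- place_of(camera, name): "location" ([x, y, z] in m, in world coordinates, good to about 4 mm: a listed point, or the origin of a listed thing).
The state is a dict: "time": time; "joint_pos": joint angles; "joint_vel": joint speeds; "joint_efforts": joint torques, N m; "tool_pos": TCP position; "tool_rot": TCP orientation; "contact_force": force on the tool from outside, world axes, zero at the start; "ft_torque": the same for the moment, N m; "gripper_width": opening from 0.0 (shut) to 1.0 (fully open).
Only numpy, scipy, OpenCV 4.12 (cv2) and the standard library are available. Lean on these libraries where they do the work, as an engineer would, in place of code of your own. Each camera call takes 0.05 s, during which the arm holds its last target.

## Working session

There is one attempt and no reset: what is moved stays moved. The work goes in short steps, Python scripts to look and compute and a tool call to move; the robot and the scene stay as the last step left them, time stands still between calls to the robot, and variables do not carry over. Pictures are saved under pics/ and viewed, and the job is handed in when it is done.

Besides the shell and the picture viewer there is one more tool, called after "Request:" by a JSON object that holds its "api" and its "payload". drive_tool: Moves the arm, as the interface text tells. Its arguments: {"type":"object","properties":{"series":{"type":"array","items":{"type":"array"}},"fingers":{"type":"number"}},"required":["series"]}

```bash
ls; mkdir -p pics
cat > h.py <<'E'
import numpy as np, cv2
from plant import *
def save(cam,fn):
    im=grab_frame(cam); cv2.imwrite('pics/'+fn,im[:,:,::-1]); return im
def proj(cam,P):
    m=camera_model(cam); f=192/np.tan(np.radians(m['fovy'])/2)
    K=np.array([[f,0,m['cx']],[0,f,m['cy']],[0,0,1.]])
    p,_=cv2.projectPoints(np.array(P,float).reshape(-1,3),np.array(m['rvec'],float),np.array(m['tvec'],float),K,None); return p.reshape(-1,2)
def ray(cam,u,v,z):
    m=camera_model(cam); f=192/np.tan(np.radians(m['fovy'])/2)
    R=cv2.Rodrigues(np.array(m['rvec'],float))[0]; t=np.array(m['tvec'],float)
    c=-R.T@t; d=R.T@np.array([(u-m['cx'])/f,(v-m['cy'])/f,1]); return c+d*(z-c[2])/d[2]
E
python3 - <<'E'
from h import *
np.set_printoptions(precision=4,suppress=True)
save('scene','s0.png');save('top','t0.png')
for c in ('top','scene'):
  for n in ('tank','post','gauge','lever','bottle','tray','jar','coupling','mouth'):
    for r in place_of(c,n)[:4]: print(c,n,np.round(r['location'],4),round(r['confidence'],2))
print(camera_model('top'))
print(state())
E
```

```text
pics
top tank [ 0.5404  0.1741 -0.0002] 0.73
top post [0.6061 0.2102 0.1777] 0.91
top gauge [0.6277 0.2963 0.1942] 0.83
top lever [0.4793 0.2602 0.1562] 0.47
top bottle [0.5939 0.0939 0.1247] 0.73
top bottle [ 0.6726 -0.0213 -0.0007] 0.64
top bottle [ 0.6022 -0.024  -0.0013] 0.46
top tray [ 0.5283 -0.2062  0.0001] 0.86
top tray [0.5482 0.2134 0.1324] 0.32
top tray [0.6245 0.2979 0.1964] 0.25
top jar [ 0.5281 -0.2408  0.0042] 0.55
top jar [0.4781 0.2586 0.1575] 0.23
top coupling [0.4687 0.0827 0.1244] 0.52
top coupling [0.5944 0.0923 0.1241] 0.46
top mouth [0.5482 0.2115 0.1305] 0.74
top mouth [ 0.7808  0.1778 -0.0016] 0.33
scene tank [ 0.5414  0.178  -0.0012] 0.67
scene post [0.6015 0.2067 0.1838] 0.98
scene gauge [0.6283 0.2911 0.1978] 0.79
scene lever [0.4796 0.2658 0.1539] 0.81
scene lever [ 0.6219  0.478  -0.0004] 0.32
scene bottle [ 0.6006 -0.0224 -0.0001] 0.73
scene bottle [ 0.6762 -0.0211  0.0021] 0.69
scene bottle [0.5884 0.0908 0.1233] 0.62
scene tray [ 0.2533 -0.2668  0.0013] 0.72
scene tray [ 0.5268 -0.1963 -0.0018] 0.71
scene jar [ 0.5317 -0.244   0.0005] 0.49
scene jar [ 0.6266  0.4785 -0.0013] 0.41
scene coupling [0.4698 0.0794 0.1202] 0.52
scene mouth [0.5439 0.2079 0.1365] 0.84
{'fovy': 57.774556961510186, 'cx': 253.24251144237954, 'cy': 191.82721735858092, 'rvec': array([ 2.2531, -1.934 ,  0.2189]), 'tvec': array([-0.0349,  0.5444,  1.2589])}
{'time': 1.0, 'joint_pos': array([-1.28  ,  0.0527,  1.6129,  0.    ,  1.476 , -0.119 ]), 'joint_vel': array([-0.0005, -0.    , -0.001 ,  0.0011, -0.0001, -0.0014]), 'joint_efforts': array([ -0.0012, -39.37  , -37.0473,  -0.0001,   0.0004,   0.    ]), 'tool_pos': array([ 0.249 , -0.5732,  0.2028]), 'tool_rot': array([-0.    ,  0.9791,  0.2035,  0.    ]), 'contact_force': array([-0.1714, -0.52  , -0.4538]), 'ft_torque': array([ 0.0211, -0.0139,  0.0023]), 'gripper_width': 1.0018230201703249}
```

View pics/s0.png

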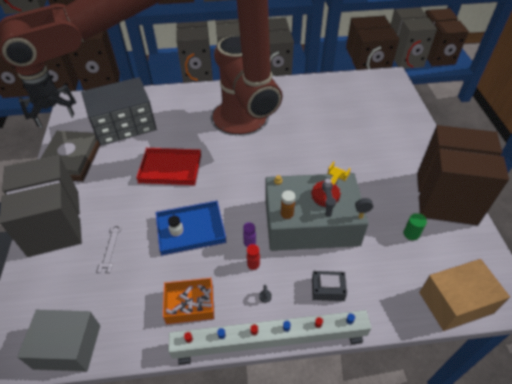

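View pics/t0.png

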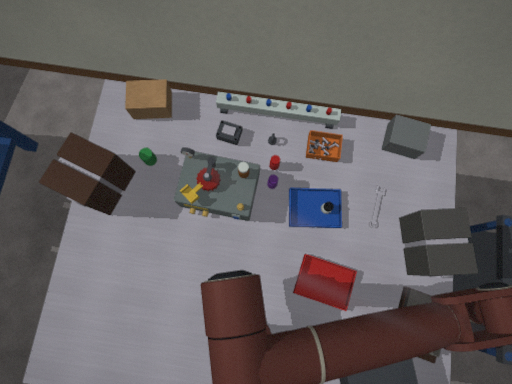

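Run:
```python
from h import *
t=cv2.imread('pics/t0.png');s=cv2.imread('pics/s0.png')
a=cv2.resize(t[135:235,165:295],None,fx=6,fy=6,interpolation=cv2.INTER_CUBIC)[:600,:780]
b=cv2.resize(s[155:255,230:380],None,fx=5.3,fy=5.3,interpolation=cv2.INTER_CUBIC)
cv2.imwrite('pics/c1.png',a);cv2.imwrite('pics/c2.png',b)
# tray & jar masks 
for c in('top','scene'):
  for n in('bottle','tray','tank','lever'):
    for r in masks_of(c,n)[:3]:
      v,u=np.nonzero(r['pixels']);print(c,n,round(r['confidence'],2),len(u),u.min(),u.max(),v.min(),v.max(),u.mean(),v.mean())
```

```text
top bottle 0.7 152 238 249 162 177 243.2434210526316 169.7565789473684
top bottle 0.69 131 268 278 174 188 272.57251908396944 180.9083969465649
top bottle 0.47 127 270 279 155 169 274.5748031496063 162.11811023622047
top tray 0.85 2331 295 356 254 309 325.46203346203345 281.36465036465034
top tray 0.83 1961 289 342 187 227 314.1652218255992 207.21621621621622
top tray 0.45 4223 175 259 147 220 215.8548425290078 185.07672270897467
top tank 0.65 4323 174 259 147 220 215.99653018736987 184.98103169095535
top lever 0.65 227 181 201 184 202 190.62995594713655 192.13215859030836
scene bottle 0.71 282 247 260 246 269 253.52482269503545 257.90425531914894
scene bottle 0.66 312 242 256 222 247 248.8301282051282 234.27243589743588
scene bottle 0.54 365 281 295 191 219 287.61095890410957 205.0027397260274
scene tray 0.96 2236 136 201 147 185 169.41994633273703 166.57066189624328
scene tray 0.75 2722 156 226 201 255 191.14180749448934 228.08229243203527
scene tray 0.67 325 98 120 226 272 109.65538461538462 250.00923076923078
scene tank 0.62 7004 265 373 161 250 317.6006567675614 211.365648201028
scene lever 0.7 304 327 350 162 183 337.39473684210526 173.16776315789474
scene lever 0.39 336 98 121 225 271 110.31547619047619 248.23809523809524
```

View pics/c1.png

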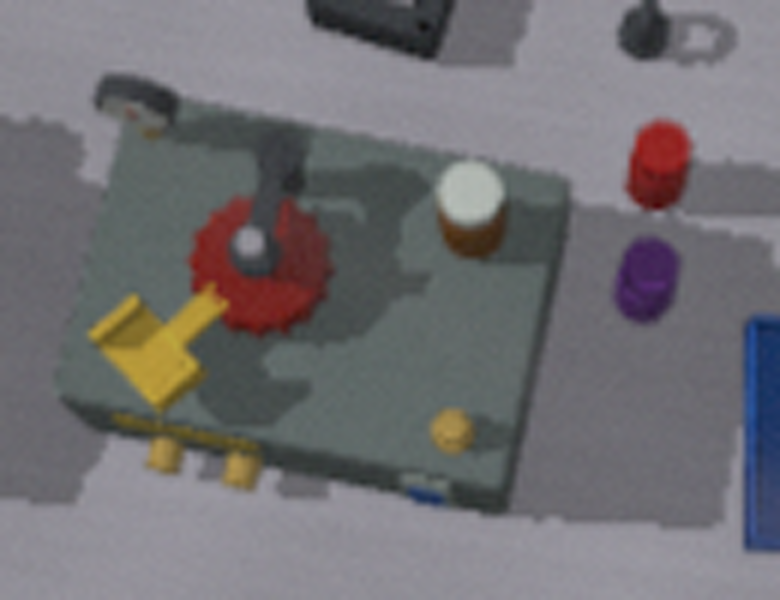

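View pics/c2.png

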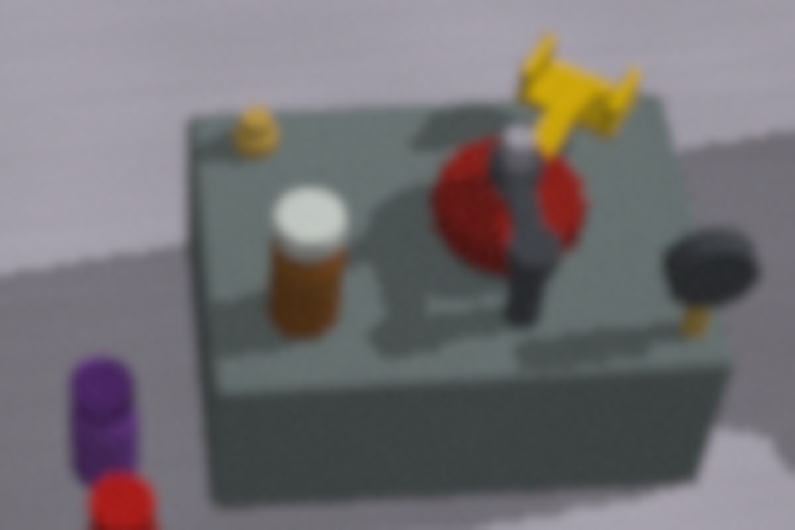

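Run:
```python
from h import *
np.set_printoptions(precision=4,suppress=True)
for n,(x,y) in dict(br=(568,180),fr=(503,490),fl=(62,395),bl=(122,100)).items(): print(n,ray('top',165+x/6,135+y/6,.12))
print()
for n,(x,y) in dict(fr=(190,118),fl=(660,97),bl=(732,365),br=(217,393)).items(): print(n,ray('scene',230+x/5.3,155+y/5.3,.12))
print('lid',ray('top',165+470/6,135+192/6,.205),ray('scene',230+310/5.3,155+216/5.3,.205))
print('lever',ray('top',165+165/6,135+350/6,.154),ray('scene',230+575/5.3,155+92/5.3,.154))
print('armend',ray('top',165+250/6,135+243/6,.184),ray('scene',230+520/5.3,155+138/5.3,.184))
print('purple',ray('top',165+650/6,135+255/6,.085))
# tray rim via blue mask
for c in('top','scene'):
  im=cv2.imread('pics/%s0.png'%c[0]).astype(int)
  m=(im[...,0]>im[...,2]+50)&(im[...,0]>im[...,1]+30)
  n,l,st,ce=cv2.connectedComponentsWithStats(m.astype(np.uint8))
  for i in range(1,n):
    if st[i,4]>700 :
      pts=np.argwhere(l==i)[:,::-1].astype(np.float32)
      print(c,st[i]); 
      box=cv2.approxPolyDP(cv2.convexHull(pts.astype(np.int32)),4,True)[:,0]
      for p in box: print(p,ray(c,*p,.03))
```

```text
br [0.6337 0.0381 0.12  ]
fr [0.4382 0.048  0.12  ]
fl [0.4548 0.3177 0.12  ]
bl [0.6427 0.3181 0.12  ]

fr [0.4448 0.0456 0.12  ]
fl [0.4611 0.3206 0.12  ]
bl [0.6541 0.3085 0.12  ]
br [0.6399 0.0353 0.12  ]
lid [0.5921 0.0903 0.205 ] [0.5954 0.0877 0.205 ]
lever [0.4848 0.255  0.154 ] [0.4816 0.2602 0.154 ]
armend [0.5487 0.2124 0.184 ] [0.5378 0.2123 0.184 ]
purple [ 0.6038 -0.019   0.085 ]
top [ 289  188   53   40 1829]
[341 226] [ 0.4692 -0.3009  0.03  ]
[289 225] [ 0.443 -0.105  0.03 ]
[289 189] [ 0.5824 -0.0869  0.03  ]
[339 189] [ 0.612  -0.2793  0.03  ]
scene [149  48  32  35 880]
[180  80] [-0.227  -0.2333  0.03  ]
[154  82] [-0.2262 -0.3417  0.03  ]
[150  56] [-0.4264 -0.3681  0.03  ]
[175  48] [-0.4787 -0.2571  0.03  ]
scene [ 156  201   70   53 2559]
[224 241] [ 0.6034 -0.0995  0.03  ]
[162 253] [ 0.624  -0.2822  0.03  ]
[156 212] [ 0.4692 -0.3058  0.03  ]
[216 201] [ 0.447  -0.1155  0.03  ]
```

Request:
{"api": "drive_tool", "payload": {"series": [[[0.021,0.041,0.014],[0,0,4.2]],[[0.042,0.082,0.028],[0,0,8.4]],[[0.063,0.123,0.042],[0,0,12.6]],[[0.084,0.164,0.056],[0,0,16.8]],[[0.105,0.205,0.07],[0,0,21]],[[0.126,0.246,0.084],[0,0,25.2]],[[0.147,0.287,0.097],[0,0,29.4]],[[0.168,0.328,0.1],[0,0,33.3]]], "fingers": -1}}

```text
time: 2.2
tool_pos: [0.4181, -0.244, 0.3052]
tool_rot: [0.002, 0.879, 0.477, 0.001]
contact_force: [0.1, -0.4, 0.4]
gripper_width: 1.0
```

Request:
{"api": "drive_tool", "payload": {"series": [[[0.022,0.042,0.0],[0,0,4.2]],[[0.044,0.084,0],[0,0,8.4]],[[0.066,0.126,0],[0,0,12.6]],[[0.088,0.168,0],[0,0,16.8]],[[0.11,0.21,0],[0,0,21]],[[0.132,0.252,0],[0,0,25.2]],[[0.154,0.294,0],[0,0,29.4]],[[0.176,0.335,0],[0,0,33.2]]]}}

```text
time: 3.0
tool_pos: [0.5936, 0.0918, 0.303]
tool_rot: [0.0, 0.706, 0.708, 0.0]
contact_force: [1.3, -0.9, 0.1]
gripper_width: 0.996
```

Run:
```python
from h import *
np.set_printoptions(precision=4,suppress=True)
s=state();print(s['tool_pos'],s['tool_rot'],s['joint_pos'],s['time'])
save('wrist','w0.png')
print(proj('wrist',[[.593,.09,.205],[.593,.09,.12],[.5466,.209,.154],[.482,.2585,.154]]))
for n in('bottle','lever','post','mouth','tank'):
    for r in place_of('wrist',n)[:3]: print(n,np.round(r['location'],4),round(r['confidence'],2))
```

```text
[0.5936 0.0918 0.303 ] [0.0002 0.7061 0.7082 0.0001] [ 0.0297 -0.045   1.546  -0.0001  1.64    0.0267] 3.0
[[252.081  196.4942]
 [252.6584 175.4794]
 [206.1267  65.4577]
 [134.8273   7.2779]]
bottle [ 0.6783 -0.0153 -0.0003] 0.94
bottle [0.5936 0.0858 0.122 ] 0.92
bottle [ 0.6053 -0.0201  0.0018] 0.8
post [0.609  0.2056 0.1735] 0.78
mouth [0.5496 0.2079 0.1337] 0.71
mouth [ 0.7815 -0.0013  0.0038] 0.64
tank [ 0.5459  0.1841 -0.0014] 0.83
```

View pics/w0.png

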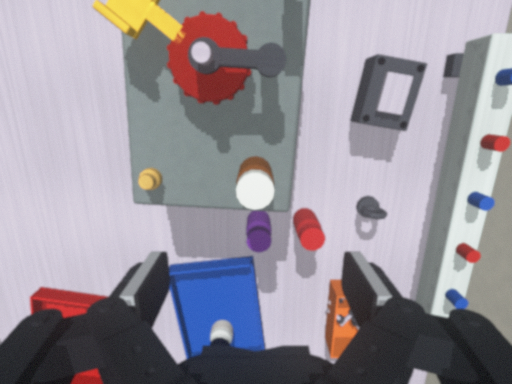

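Run:
```python
from h import *
np.set_printoptions(precision=4,suppress=True)
print('lid',ray('wrist',255,188,.205)); print('base',ray('wrist',254,172,.13))
for n,p,z in [('cap',(209,58),.154),('post',(269,60),.18),('fr',(133,203),.12),('br',(292,212),.12),('armend',(203,53),.18),('tray bl',(255,258),.03),('tray fl',(169,267),.03),('jar',(221,330),.06),('coupling',(149,178),.144)]: print(n,ray('wrist',*p,z))
im=cv2.imread('pics/w0.png'); cv2.imwrite('pics/w0c.png',cv2.resize(im[0:230,90:320],None,fx=2.6,fy=2.6,interpolation=cv2.INTER_CUBIC))
```

```text
lid [0.5931 0.0893 0.205 ]
base [0.5919 0.0873 0.13  ]
cap [0.5483 0.2073 0.154 ]
post [0.606  0.2023 0.18  ]
fr [0.4399 0.0455 0.12  ]
br [0.6398 0.0329 0.12  ]
armend [0.5468 0.2081 0.18  ]
tray bl [ 0.5927 -0.0833  0.03  ]
tray fl [ 0.4471 -0.1     0.03  ]
jar [ 0.5345 -0.2041  0.06  ]
coupling [0.4723 0.0838 0.144 ]
```

View pics/w0c.png

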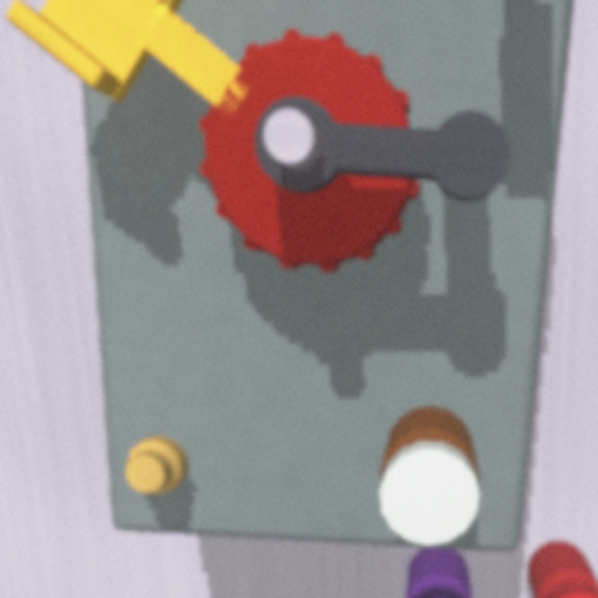

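Run:
```python
from h import *
im=cv2.imread('pics/w0.png'); a=cv2.resize(im[235:384,150:290],None,fx=3,fy=3,interpolation=cv2.INTER_CUBIC)
t=cv2.imread('pics/t0.png'); b=cv2.resize(t[175:240,280:352],None,fx=6,fy=6,interpolation=cv2.INTER_CUBIC)
o=np.zeros((450,860,3),np.uint8);o[:a.shape[0],:a.shape[1]]=a;o[:b.shape[0],425:425+b.shape[1]]=b[:, :435]
cv2.imwrite('pics/j.png',o[:,:799])
```

```text
(no output)
```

View pics/j.png

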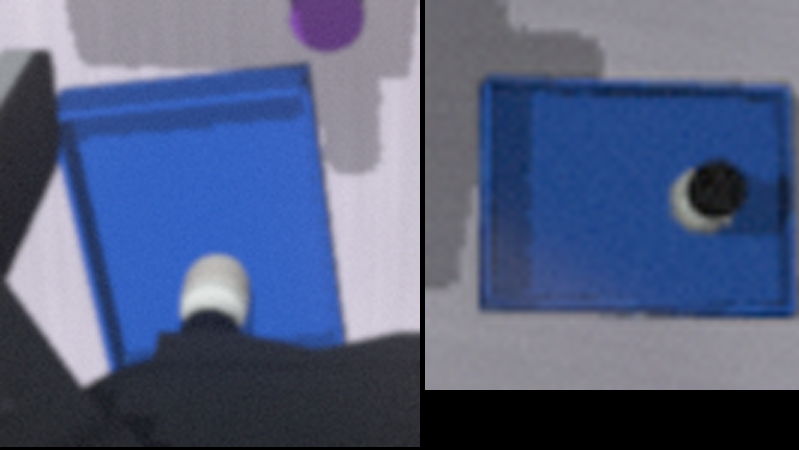

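Request:
{"api": "drive_tool", "payload": {"series": [[[0,-0.001,-0.045],[0,0,0]],[[0,-0.002,-0.09],[0,0,0]],[[0,-0.002,-0.13],[0,0,0]],[[0,-0.002,-0.15],[0,0,0]],[[0,-0.002,-0.15],[0,0,0]]]}}

```text
time: 3.8
tool_pos: [0.5899, 0.0862, 0.1485]
tool_rot: [-0.003, 0.708, 0.706, -0.003]
contact_force: [-0.2, -0.3, 1.1]
gripper_width: 0.999
```

Request:
{"api": "drive_tool", "payload": {"series": [[[0,0,0],[0,0,0]],[[0,0,0],[0,0,0]],[[0,0,0],[0,0,0]],[[0,0,0],[0,0,0]],[[0,0,0],[0,0,0]],[[0,0,0],[0,0,0]]], "fingers": 1}}

```text
time: 4.4
tool_pos: [0.5943, 0.0878, 0.1554]
tool_rot: [0.001, 0.707, 0.707, 0.001]
contact_force: [-0.7, -0.7, 5.4]
gripper_width: 0.409
```

Request:
{"api": "drive_tool", "payload": {"series": [[[0,0,0],[0,0,0]],[[0,0,0],[0,0,0]],[[0,0,0.01],[0,0,0]],[[0,0,0.03],[0,0,0]],[[0,0,0.06],[0,0,0]]]}}

```text
time: 4.9
tool_pos: [0.5912, 0.0878, 0.2109]
tool_rot: [-0.002, 0.707, 0.707, -0.002]
contact_force: [1.6, -0.2, -1.8]
gripper_width: 0.408
```

Run:
```python
from h import *
save('wrist','w1.png');s=state();print(s['tool_pos'],s['gripper_width'],s['contact_force'])
```

```text
[0.59484928 0.08795325 0.21897547] 0.4107518605759385 [ 2.28300632 -0.05709667  3.45073399]
```

View pics/w1.png

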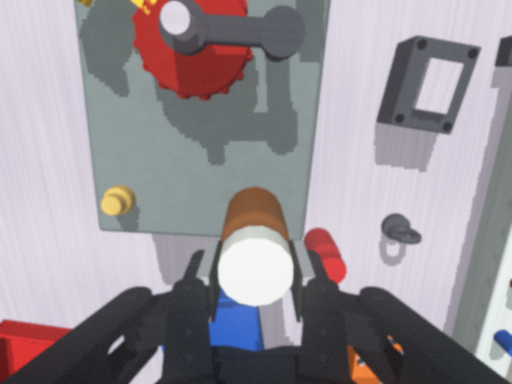

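Request:
{"api": "drive_tool", "payload": {"series": [[[-0.011,-0.04,0],[0,0,0]],[[-0.023,-0.08,0],[0,0,0]],[[-0.034,-0.12,0],[0,0,0]],[[-0.046,-0.16,0],[0,0,0]],[[-0.057,-0.2,0],[0,0,0]],[[-0.065,-0.225,0],[0,0,0]],[[-0.069,-0.24,0],[0,0,0]],[[-0.069,-0.24,0],[0,0,0]]]}}

```text
time: 5.75
tool_pos: [0.5236, -0.1535, 0.2125]
tool_rot: [-0.0, 0.708, 0.706, -0.0]
contact_force: [-0.3, 0.4, -2.0]
gripper_width: 0.407
```

Run:
```python
from h import *
s=state();print(s['tool_pos'],s['gripper_width'],s['contact_force'])
save('wrist','w2.png'); 
for n in('tray','jar'):
    for r in place_of('wrist',n)[:3]: print(n,np.round(r['location'],4),round(r['confidence'],2))
```

```text
[ 0.52359286 -0.15350693  0.21252143] 0.4067751437806043 [-0.30324975  0.39126504 -1.99393121]
tray [ 0.253  -0.2708  0.0044] 0.9
tray [ 0.5238 -0.2024 -0.0029] 0.87
```

View pics/w2.png

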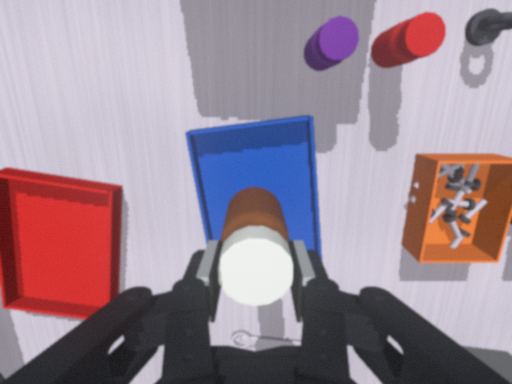

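Request:
{"api": "drive_tool", "payload": {"series": [[[0.001,0.001,-0.04],[0,0,0]],[[0.001,0.001,-0.08],[0,0,0]],[[0.001,0.001,-0.12],[0,0,0]],[[0.001,0.001,-0.15],[0,0,0]],[[0.001,0.001,-0.165],[0,0,0]],[[0.001,0.001,-0.17],[0,0,0]],[[0.001,0.001,-0.17],[0,0,0]]]}}

```text
time: 6.6
tool_pos: [0.5256, -0.1509, 0.0433]
tool_rot: [0.0, 0.707, 0.707, 0.0]
contact_force: [-0.4, 0.4, -1.4]
gripper_width: 0.403
```

Request:
{"api": "drive_tool", "payload": {"series": [[[0,0,-0.001],[0,0,0]],[[0,0,-0.003],[0,0,0]],[[0,0,-0.004],[0,0,0]],[[0,0,-0.004],[0,0,0]]]}}

```text
time: 7.0
tool_pos: [0.5262, -0.1518, 0.0405]
tool_rot: [0.001, 0.707, 0.707, 0.0]
contact_force: [-0.7, -0.0, 4.1]
gripper_width: 0.405
```

Request:
{"api": "drive_tool", "payload": {"series": [[[0,0,-0.001],[0,0,0]],[[0,0,-0.001],[0,0,0]]]}}

```text
time: 7.2
tool_pos: [0.5263, -0.152, 0.0405]
tool_rot: [0.001, 0.707, 0.707, 0.0]
contact_force: [-3.1, 0.0, 9.1]
gripper_width: 0.405
```

Request:
{"api": "drive_tool", "payload": {"series": [[[0,0,-0.0015],[0,0,0]],[[0,0,-0.0015],[0,0,0]]]}}

```text
time: 7.4
tool_pos: [0.5265, -0.1523, 0.0404]
tool_rot: [0.001, 0.707, 0.707, 0.0]
contact_force: [-6.8, 1.1, 16.9]
gripper_width: 0.411
```

Request:
{"api": "drive_tool", "payload": {"series": [[[0,0,0.002],[0,0,0]],[[0,0,0.002],[0,0,0]]]}}

```text
time: 7.6
tool_pos: [0.5262, -0.1519, 0.0405]
tool_rot: [0.001, 0.707, 0.707, 0.0]
contact_force: [-1.9, 1.0, 7.8]
gripper_width: 0.404
```

Request:
{"api": "drive_tool", "payload": {"series": [[[0,0,0],[0,0,0]],[[0,0,0],[0,0,0]],[[0,0,0],[0,0,0]],[[0,0,0],[0,0,0]]], "fingers": -0.5}}

```text
time: 8.0
tool_pos: [0.5247, -0.1511, 0.0378]
tool_rot: [-0.0, 0.707, 0.707, -0.0]
contact_force: [-0.1, 0.1, -0.4]
gripper_width: 0.751
```

Request:
{"api": "drive_tool", "payload": {"series": [[[0,0,0.02],[0,0,0]],[[0,0,0.06],[0,0,0]],[[0,0,0.105],[0,0,0]],[[0,0,0.15],[0,0,0]],[[0,0,0.195],[0,0,0]],[[0,0,0.24],[0,0,0]],[[0,0,0.25],[0,0,0]]]}}

```text
time: 8.7
tool_pos: [0.5273, -0.1522, 0.2956]
tool_rot: [0.005, 0.707, 0.707, 0.002]
contact_force: [0.5, 1.6, 0.6]
gripper_width: 0.752
```

Run:
```python
from h import *
s=state();print(s['tool_pos'],s['gripper_width'],s['contact_force'],s['joint_pos'])
save('wrist','w3.png');save('scene','s3.png') 
for c in('wrist','scene'):
  for n in('bottle','lever','jar'):
    for r in place_of(c,n)[:3]: print(c,n,np.round(r['location'],4),round(r['confidence'],2))
a=cv2.imread('pics/w3.png');b=cv2.imread('pics/s3.png')[140:330,130:390]
o=np.hstack([cv2.resize(a,(400,300)),cv2.resize(b,(400,300))]);cv2.imwrite('pics/m3.png',o)
```

```text
[ 0.52728614 -0.15219284  0.29559281] 0.7522056144731769 [0.52555125 1.5686973  0.56428312] [-4.16620544e-01 -1.75771084e-01  1.67892185e+00  1.17377406e-05
  1.62752986e+00 -4.16363186e-01]
wrist bottle [ 0.5266 -0.1514  0.0065] 0.87
wrist bottle [ 6.042e-01 -2.310e-02  2.000e-04] 0.85
wrist bottle [ 6.819e-01 -1.480e-02 -2.000e-04] 0.75
wrist jar [ 0.5341 -0.2412  0.0061] 0.92
scene bottle [ 0.6023 -0.021   0.0015] 0.73
scene bottle [ 0.6736 -0.0199  0.0013] 0.59
scene lever [0.4818 0.2652 0.1553] 0.58
scene jar [ 0.533  -0.2402  0.0036] 0.61
```

View pics/m3.png

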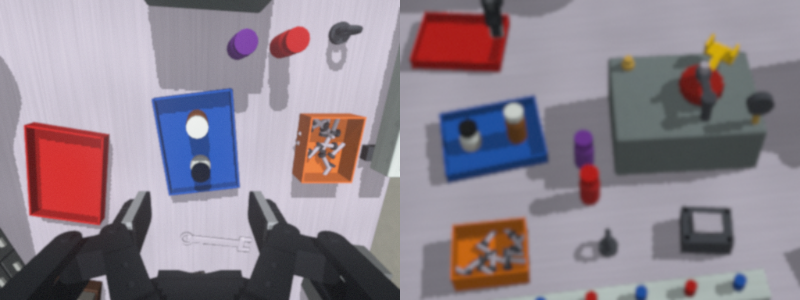

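Request:
{"api": "drive_tool", "payload": {"series": [[[-0.004,0.039,0],[0,0,-4.6]],[[-0.008,0.078,0],[0,0,-9.2]],[[-0.012,0.117,0],[0,0,-13.8]],[[-0.016,0.156,0],[0,0,-18.5]],[[-0.02,0.195,0],[0,0,-23]],[[-0.024,0.234,0],[0,0,-27.6]],[[-0.028,0.273,0],[0,0,-32.2]],[[-0.03,0.31,0],[0,0,-37]]], "fingers": 1}}

```text
time: 9.9
tool_pos: [0.4941, 0.1604, 0.287]
tool_rot: [-0.0, 0.896, 0.445, -0.001]
contact_force: [-0.3, 0.1, -0.1]
gripper_width: -0.002
```

Request:
{"api": "drive_tool", "payload": {"series": [[[0,0,0],[0,0,0]],[[0,0,0],[0,0,0]]]}}

```text
time: 10.1
tool_pos: [0.4945, 0.1592, 0.2871]
tool_rot: [-0.0, 0.894, 0.447, -0.001]
contact_force: [0.9, 0.4, -0.1]
gripper_width: 0.002
```

Run:
```python
from h import *
np.set_printoptions(precision=4,suppress=True)
s=state();print(s['tool_pos'],s['tool_rot'],s['gripper_width'],s['contact_force'],s['joint_pos'])
save('wrist','w4.png')
for n in('lever','mouth','post','gauge','cap'):
    for r in place_of('wrist',n)[:3]: print(n,np.round(r['location'],4),round(r['confidence'],2))
print(proj('wrist',[[.482,.2605,.154],[.547,.209,.154],[.6065,.204,.18]]))
print(proj('wrist',[s['tool_pos']]))
```

```text
[0.4945 0.1592 0.2871] [-0.0001  0.8945  0.4471 -0.0011] 0.00243827840772405 [ 0.9231  0.3507 -0.0502] [ 0.1684 -0.2365  1.7449 -0.0005  1.6353  0.812 ]
lever [0.4779 0.2657 0.1533] 0.83
lever [0.5484 0.2074 0.1338] 0.46
mouth [0.5511 0.2071 0.1319] 0.76
post [0.6072 0.2075 0.176 ] 0.89Traceback (most recent call last):
  File "<stdin>", line 6, in <module>
ValueError: it knows: boltbox, bottle, coupling, eyebolt, gauge, grease, insert, jar, lever, mouth, post, tank, tray, wrench
```

View pics/w4.png

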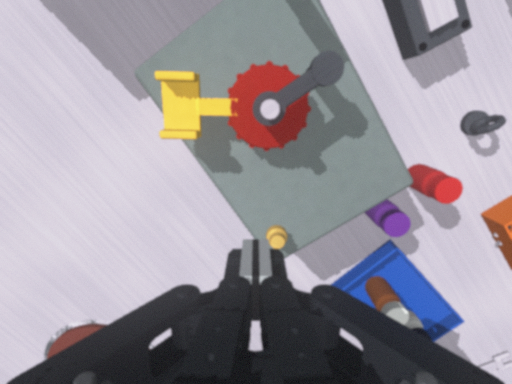

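Run:
```python
from h import *
np.set_printoptions(precision=4,suppress=True)
for n,p,z in [('pad',(182,105),.154),('padin',(201,105),.154),('padout',(162,105),.154),('ear1',(177,75),.172),('ear2',(181,135),.172),('cap',(268,106),.154),('armend',(270,109),.184),('post',(326,69),.18),('coup',(278,235),.144),('c1',(136,74),.12),('c2',(411,184),.12)]: print(n,ray('wrist',*p,z))
s=state();print(proj('wrist',[s['tool_pos']]))
```

```text
pad [0.4837 0.2601 0.154 ]
padin [0.4985 0.2489 0.154 ]
padout [0.4681 0.2719 0.154 ]
ear1 [0.5006 0.2797 0.172 ]
ear2 [0.4684 0.2379 0.172 ]
cap [0.5502 0.2085 0.154 ]
armend [0.5493 0.2065 0.184 ]
post [0.6077 0.2038 0.18  ]
coup [0.4748 0.0862 0.144 ]
c1 [0.4592 0.3174 0.12  ]
c2 [0.6331 0.0345 0.12  ]
[[254.5521 232.3013]]
```

Request:
{"api": "drive_tool", "payload": {"series": [[[-0.005,0.04,0],[0,0,0]],[[-0.01,0.08,-0.01],[0,0,0]],[[-0.0135,0.102,-0.04],[0,0,0]],[[-0.0135,0.102,-0.08],[0,0,0]],[[-0.0135,0.102,-0.1],[0,0,0]],[[-0.0135,0.102,-0.1],[0,0,0]]]}}

```text
time: 10.95
tool_pos: [0.4793, 0.2593, 0.1838]
tool_rot: [-0.0, 0.895, 0.446, -0.004]
contact_force: [-0.2, -0.7, -0.5]
gripper_width: 0.002
```

Run:
```python
from h import *
np.set_printoptions(precision=4,suppress=True)
s=state();print(s['tool_pos'],s['tool_rot'],s['contact_force'])
save('wrist','w5.png');im=save('scene','s5.png')
cv2.imwrite('pics/s5c.png',cv2.resize(im[120:240,260:400,::-1],None,fx=4,fy=4,interpolation=cv2.INTER_CUBIC))
```

```text
[0.4793 0.2593 0.1838] [-0.0004  0.8952  0.4457 -0.0039] [-0.1929 -0.7088 -0.4775]
```

View pics/w5.png

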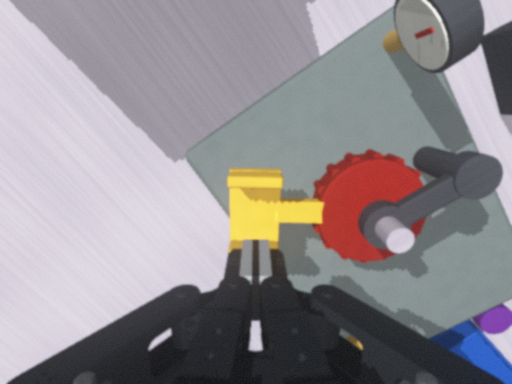

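View pics/s5c.png

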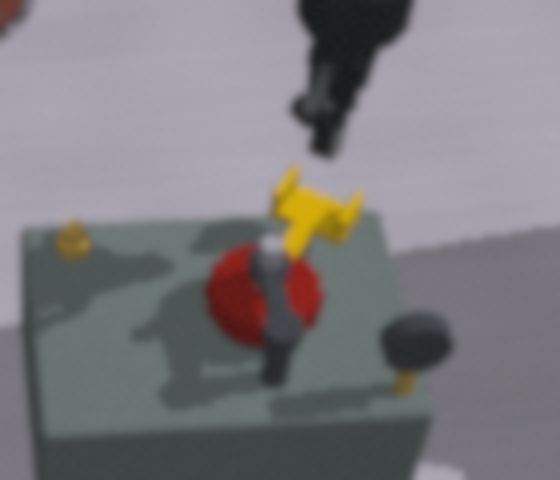

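Run:
```python
from h import *
np.set_printoptions(precision=4,suppress=True)
s=state()
for n,p,z in [('ear1',(255,173),.172),('ear1bottom inner',(255,187),.154),('ear2',(255,244),.172),('cap',(370,207),.154),('armend',(400,237),.198),('post',(480,175),.18)]: print(n,ray('wrist',*p,z))
print(proj('wrist',[s['tool_pos'],[.4815,.261,.154]]))
im=cv2.imread('pics/w5.png'); cv2.imwrite('pics/w5c.png',cv2.resize(im[150:280,200:340],None,fx=5,fy=4.5,interpolation=cv2.INTER_CUBIC))
```

```text
ear1 [0.5028 0.2872 0.172 ]
ear1bottom inner [0.494  0.2757 0.154 ]
ear2 [0.4722 0.2468 0.172 ]
cap [0.5521 0.2125 0.154 ]
armend [0.5518 0.2087 0.198 ]
post [0.6143 0.2034 0.18  ]
[[254.5375 232.2979]
 [253.4612 212.1192]]
```

View pics/w5c.png

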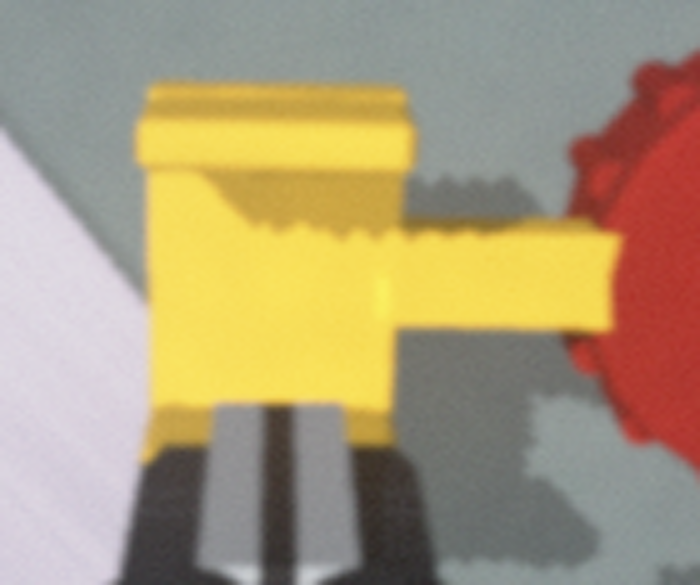

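Run:
```python
from h import *
np.set_printoptions(precision=4,suppress=True)
a=ray('wrist',255,187,.172);b=ray('wrist',254,240,.154);b2=ray('wrist',255,249,.172)
print(a,b,b2,np.linalg.norm((a-b)[:2]),(a+b)/2,(a+b2)/2)
print(ray('wrist',231,215,.154),ray('wrist',279,215,.154))
```

```text
[0.4971 0.2797 0.172 ] [0.4681 0.2427 0.154 ] [0.4698 0.2437 0.172 ] 0.04701867123915254 [0.4826 0.2612 0.163 ] [0.4835 0.2617 0.172 ]
[0.4669 0.2692 0.154 ] [0.4952 0.2478 0.154 ]
```

Request:
{"api": "drive_tool", "payload": {"series": [[[0.002,0.001,0],[0,0,0]],[[0.002,0.001,-0.01],[0,0,0]],[[0.002,0.001,-0.02],[0,0,0]],[[0.002,0.001,-0.023],[0,0,0]],[[0.002,0.001,-0.023],[0,0,0]]]}}

```text
time: 11.55
tool_pos: [0.4828, 0.2615, 0.164]
tool_rot: [-0.0, 0.895, 0.446, -0.001]
contact_force: [-0.0, -0.1, 0.1]
gripper_width: 0.001
```

```bash
cat >> h.py <<'E'
C=np.array([.548,.2085]);R0=.085
def pf(phi,r=R0,c=C): return c+r*np.array([np.cos(np.radians(phi)),np.sin(np.radians(phi))])
E
python3 - <<'E'
from h import *
np.set_printoptions(precision=4,suppress=True)
s=state();print(s['tool_pos'],s['contact_force'])
for p in range(142,226,4): print(p,pf(p)-pf(142))
E
```

```text
[0.4828 0.2615 0.164 ] [-0.0177 -0.0597  0.0671]
142 [0. 0.]
146 [-0.0035 -0.0048]
150 [-0.0066 -0.0098]
154 [-0.0094 -0.0151]
158 [-0.0118 -0.0205]
162 [-0.0139 -0.0261]
166 [-0.0155 -0.0318]
170 [-0.0167 -0.0376]
174 [-0.0176 -0.0434]
178 [-0.018  -0.0494]
182 [-0.018  -0.0553]
186 [-0.0176 -0.0612]
190 [-0.0167 -0.0671]
194 [-0.0155 -0.0729]
198 [-0.0139 -0.0786]
202 [-0.0118 -0.0842]
206 [-0.0094 -0.0896]
210 [-0.0066 -0.0948]
214 [-0.0035 -0.0999]
218 [ 0.     -0.1047]
222 [ 0.0038 -0.1092]
```

Request:
{"api": "drive_tool", "payload": {"series": [[[-0.0035,-0.005,-0.002],[0,0,4]],[[-0.0066,-0.01,-0.002],[0,0,8]],[[-0.0094,-0.015,-0.002],[0,0,12]],[[-0.012,-0.0205,-0.002],[0,0,16]],[[-0.014,-0.026,-0.002],[0,0,20]],[[-0.0155,-0.032,-0.002],[0,0,24]],[[-0.017,-0.0375,-0.002],[0,0,28]],[[-0.017,-0.0375,-0.002],[0,0,28]]]}}

```text
time: 12.35
tool_pos: [0.4665, 0.224, 0.1636]
tool_rot: [0.0, 0.761, 0.649, 0.0]
contact_force: [0.0, 0.2, -0.4]
gripper_width: 0.003
```

Run:
```python
from h import *
s=state();print(s['tool_pos'],s['contact_force'])
im=save('wrist','w6.png')
```

```text
[0.4665481  0.22395149 0.16356687] [ 0.01508305  0.20485229 -0.4380547 ]
```

View pics/w6.png

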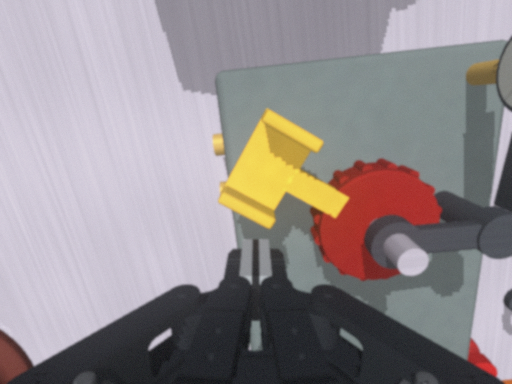

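```bash
python3 - <<'E'
from h import *
m=camera_model('wrist'); f=192/np.tan(np.radians(m['fovy'])/2); print(f)
R=cv2.Rodrigues(np.array(m['rvec'],float))[0]; c=-R.T@np.array(m['tvec']); print(c,state()['tool_pos'])
print('axis',R[2])
E
python3 - <<'E'
import cv2
im=cv2.imread('pics/w6.png'); cv2.imwrite('pics/w6c.png',cv2.resize(im[95:275,195:345],None,fx=4,fy=3.3,interpolation=cv2.INTER_CUBIC))
E
```

```text
298.28882127629873
[0.47925811 0.30126129 0.33480847] [0.46662746 0.22423167 0.16355582]
axis [-0.04734175 -0.30170862 -0.95222406]
```

View pics/w6c.png

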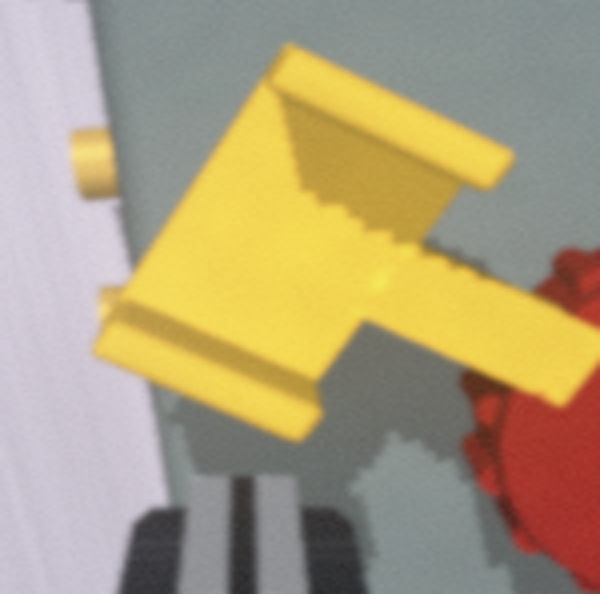

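Run:
```python
from h import *
s=state();p=s['tool_pos'];w,x,y,z=s['tool_rot']
from scipy.spatial.transform import Rotation as Ro
R=Ro.from_quat([x,y,z,w]).as_matrix()
for a in (0,.005,.011):
  for b in (0,.005,.01,.015,.02): print(a,b,proj('wrist',[p+R@np.array([a,0,-b]),p+R@np.array([a,.0145,-b])]).round(1).tolist())
```

```text
0 0 [[254.5, 231.9], [277.7, 231.9]]
0 0.005 [[254.5, 235.3], [278.3, 235.3]]
0 0.01 [[254.5, 238.9], [278.9, 238.9]]
0 0.015 [[254.5, 242.7], [279.6, 242.7]]
0 0.02 [[254.5, 246.8], [280.2, 246.7]]
0.005 0 [[254.5, 224.5], [277.8, 224.5]]
0.005 0.005 [[254.5, 227.8], [278.4, 227.8]]
0.005 0.01 [[254.5, 231.2], [279.1, 231.2]]
0.005 0.015 [[254.5, 234.9], [279.8, 234.8]]
0.005 0.02 [[254.5, 238.7], [280.5, 238.7]]
0.011 0 [[254.5, 215.5], [278.1, 215.5]]
0.011 0.005 [[254.5, 218.6], [278.7, 218.6]]
0.011 0.01 [[254.5, 221.8], [279.3, 221.8]]
0.011 0.015 [[254.5, 225.2], [280.0, 225.2]]
0.011 0.02 [[254.5, 228.8], [280.7, 228.8]]
```

Run:
```python
from h import *
for z in (.184,.2,.21,.22,.23): print(z,proj('scene',[[.4793,.2593,z]]))
s=state();p=s['tool_pos'];print(p,proj('scene',[p, p+[0,0,.03]]))
im=save('scene','s6.png');o=cv2.resize(im[120:240,260:400,::-1],None,fx=4,fy=4,interpolation=cv2.INTER_CUBIC)
for q in proj('scene',[p, p+[0,0,.03]]): cv2.circle(o,tuple(int(v) for v in (q-[260,120])*4),4,(0,255,0),1)
cv2.imwrite('pics/s6c.png',o)
```

```text
0.184 [[339.42783824 164.88483585]]
0.2 [[340.19704852 161.08049225]]
0.21 [[340.68556717 158.6643872 ]]
0.22 [[341.1801911  156.21808686]]
0.23 [[341.68103546 153.74102159]]
[0.46662746 0.22423167 0.16355582] [[326.00202042 167.59496192]
 [327.18549075 160.57264631]]
```

View pics/s6c.png

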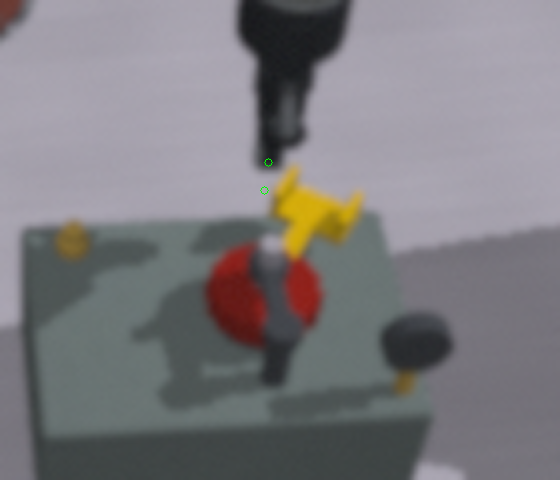

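Request:
{"api": "drive_tool", "payload": {"series": [[[0.003,0.008,0.002],[0,0,-7]],[[0.007,0.016,0.002],[0,0,-14]],[[0.011,0.025,0.002],[0,0,-21]],[[0.017,0.0375,0.002],[0,0,-28]],[[0.017,0.0375,-0.005],[0,0,-28]],[[0.017,0.0375,-0.012],[0,0,-28]],[[0.017,0.0375,-0.018],[0,0,-28]],[[0.017,0.0375,-0.018],[0,0,-28]]]}}

```text
time: 13.25
tool_pos: [0.4823, 0.261, 0.1434]
tool_rot: [-0.0, 0.895, 0.446, -0.002]
contact_force: [0.5, -0.5, -0.2]
gripper_width: 0.002
```

Run:
```python
from h import *
s=state();p=s['tool_pos'];print(p,s['contact_force'])
save('wrist','w7.png')
im=save('scene','s7.png');o=cv2.resize(im[130:210,290:390,::-1],None,fx=6,fy=6,interpolation=cv2.INTER_CUBIC)
w=cv2.imread('pics/w7.png')[140:290,190:340]
w=cv2.resize(w,None,fx=3.2,fy=3.2,interpolation=cv2.INTER_CUBIC)
o=np.hstack([o[:480,:320+0] if 0 else cv2.resize(o,(400,320)),cv2.resize(w,(400,320))])
cv2.imwrite('pics/m7.png',o)
```

```text
[0.48232365 0.2610024  0.14337631] [ 0.49211854 -0.46778393 -0.24889519]
```

View pics/m7.png

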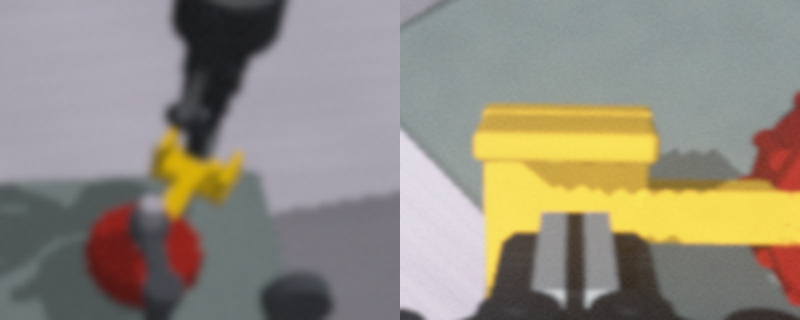

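Request:
{"api": "drive_tool", "payload": {"series": [[[0,0,-0.003],[0,0,0]],[[0,0,-0.006],[0,0,0]],[[0,0,-0.006],[0,0,0]]]}}

```text
time: 13.65
tool_pos: [0.4833, 0.2616, 0.1388]
tool_rot: [-0.0, 0.895, 0.446, -0.0]
contact_force: [0.3, -0.1, -0.0]
gripper_width: -0.0
```

Request:
{"api": "drive_tool", "payload": {"series": [[[0,0,-0.002],[0,0,0]],[[0,0,-0.004],[0,0,0]],[[0,0,-0.004],[0,0,0]]]}}

```text
time: 13.95
tool_pos: [0.4833, 0.2617, 0.1349]
tool_rot: [-0.0, 0.895, 0.446, -0.0]
contact_force: [0.6, -0.4, -0.2]
gripper_width: 0.0
```

Run:
```python
from h import *
s=state();p=s['tool_pos'];print(p,s['contact_force'])
save('wrist','w8.png')
w=cv2.imread('pics/w8.png')[140:290,190:340]
cv2.imwrite('pics/m8.png',cv2.resize(w,(600,600),interpolation=cv2.INTER_CUBIC))
```

```text
[0.48330558 0.26170438 0.13493783] [ 0.55352144 -0.44672241 -0.16969582]
```

View pics/m8.png

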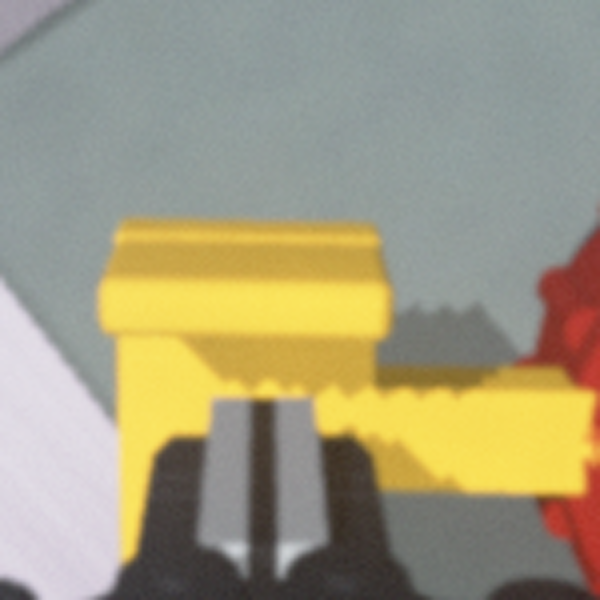

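Request:
{"api": "drive_tool", "payload": {"series": [[[0,0,-0.002],[0,0,0]],[[0,0,-0.003],[0,0,0]],[[0,0,-0.003],[0,0,0]]]}}

```text
time: 14.3
tool_pos: [0.4834, 0.2617, 0.1321]
tool_rot: [-0.0, 0.895, 0.446, -0.0]
contact_force: [-0.1, 0.2, -0.3]
gripper_width: 0.0
```

Request:
{"api": "drive_tool", "payload": {"series": [[[0,0,-0.001],[0,0,0]],[[0,0,-0.002],[0,0,0]],[[0,0,-0.002],[0,0,0]]]}}

```text
time: 14.6
tool_pos: [0.4834, 0.2617, 0.1301]
tool_rot: [-0.0, 0.895, 0.446, -0.0]
contact_force: [0.4, 0.5, 0.3]
gripper_width: -0.005
```

Request:
{"api": "drive_tool", "payload": {"series": [[[0,0,-0.001],[0,0,0]],[[0,0,-0.001],[0,0,0]]]}}

```text
time: 14.8
tool_pos: [0.4834, 0.2617, 0.1292]
tool_rot: [-0.0, 0.895, 0.446, -0.0]
contact_force: [-0.3, -0.6, 0.3]
gripper_width: -0.002
```

Request:
{"api": "drive_tool", "payload": {"series": [[[0,0,-0.001],[0,0,0]],[[0,0,-0.001],[0,0,0]]]}}

```text
time: 15.0
tool_pos: [0.4834, 0.2617, 0.1281]
tool_rot: [-0.0, 0.895, 0.446, -0.0]
contact_force: [-0.1, -0.4, 0.3]
gripper_width: 0.004
```

Request:
{"api": "drive_tool", "payload": {"series": [[[0,0,-0.001],[0,0,0]],[[0,0,-0.001],[0,0,0]]]}}

```text
time: 15.2
tool_pos: [0.4834, 0.2617, 0.1271]
tool_rot: [-0.0, 0.895, 0.446, -0.0]
contact_force: [0.3, 0.4, 0.1]
gripper_width: -0.001
```

Request:
{"api": "drive_tool", "payload": {"series": [[[0,0,-0.001],[0,0,0]],[[0,0,-0.001],[0,0,0]]]}}

```text
time: 15.4
tool_pos: [0.4834, 0.2617, 0.1261]
tool_rot: [-0.0, 0.895, 0.446, -0.0]
contact_force: [0.3, -0.1, 0.2]
gripper_width: -0.001
```

Request:
{"api": "drive_tool", "payload": {"series": [[[-0.0035,-0.005,0],[0,0,4]],[[-0.0066,-0.01,0],[0,0,8]],[[-0.0094,-0.015,0],[0,0,12]],[[-0.012,-0.0205,0],[0,0,16]],[[-0.013,-0.0235,0],[0,0,18]]]}}

```text
time: 15.9
tool_pos: [0.4709, 0.2389, 0.1265]
tool_rot: [-0.0, 0.814, 0.581, 0.001]
contact_force: [1.4, 3.1, -2.1]
gripper_width: 0.0
```

Run:
```python
from h import *
s=state();p=s['tool_pos'];print(p,s['contact_force'])
save('wrist','w9.png')
w=cv2.imread('pics/w9.png')
cv2.imwrite('pics/m9.png',w[90:384,130:])
```

```text
[0.47092382 0.23893089 0.12645218] [ 1.39068722  3.10604596 -2.12280684]
```

View pics/m9.png

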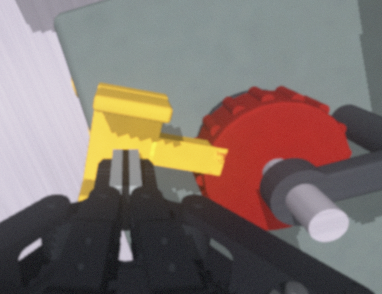

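Request:
{"api": "drive_tool", "payload": {"series": [[[-0.0018,-0.0055,0],[0,0,2]],[[-0.003,-0.011,0],[0,0,4]],[[-0.004,-0.017,0],[0,0,6]],[[-0.0048,-0.023,0],[0,0,9]],[[-0.0048,-0.023,0],[0,0,9]]]}}

```text
time: 16.45
tool_pos: [0.4662, 0.2154, 0.1265]
tool_rot: [0.0, 0.767, 0.642, 0.001]
contact_force: [2.0, 2.0, -0.9]
gripper_width: 0.002
```

Request:
{"api": "drive_tool", "payload": {"series": [[[-0.0003,-0.003,0],[0,0,2]],[[-0.0003,-0.003,0],[0,0,2]]]}}

```text
time: 16.65
tool_pos: [0.4659, 0.2128, 0.1265]
tool_rot: [0.0, 0.755, 0.655, 0.001]
contact_force: [2.7, 2.8, -1.4]
gripper_width: -0.003
```

Request:
{"api": "drive_tool", "payload": {"series": [[[-0.0002,-0.003,0],[0,0,2]],[[-0.0002,-0.003,0],[0,0,2]]]}}

```text
time: 16.85
tool_pos: [0.4657, 0.2097, 0.1265]
tool_rot: [0.0, 0.744, 0.668, 0.001]
contact_force: [3.6, 3.9, -1.8]
gripper_width: 0.003
```

Request:
{"api": "drive_tool", "payload": {"series": [[[0.0003,-0.002,0],[0,0,1]],[[0.0003,-0.002,0],[0,0,1]]]}}

```text
time: 17.05
tool_pos: [0.4657, 0.2076, 0.1265]
tool_rot: [-0.0, 0.738, 0.675, 0.0]
contact_force: [2.6, 3.4, -0.4]
gripper_width: 0.005
```

Request:
{"api": "drive_tool", "payload": {"series": [[[0.0003,-0.002,0],[0,0,1]],[[0.0003,-0.002,0],[0,0,1]]]}}

```text
time: 17.25
tool_pos: [0.4658, 0.2053, 0.1264]
tool_rot: [-0.0, 0.732, 0.682, 0.0]
contact_force: [1.1, 3.2, -0.4]
gripper_width: 0.002
```

Run:
```python
from h import *
s=state();p=s['tool_pos'];print(p,s['contact_force'])
save('wrist','w10.png')
w=cv2.imread('pics/w10.png')
cv2.imwrite('pics/m10.png',cv2.resize(w[90:384,130:],None,fx=1.5,fy=1.5))
```

```text
[0.46583218 0.20531937 0.12641839] [ 1.09920004  3.20050784 -0.3677762 ]
```

View pics/m10.png

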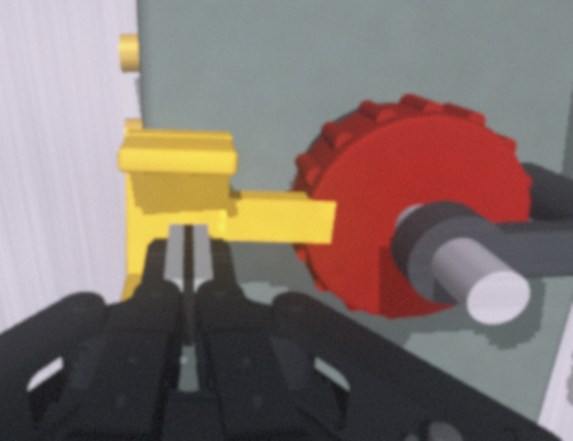

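Request:
{"api": "drive_tool", "payload": {"series": [[[0.0002,-0.0015,0],[0,0,1]],[[0.0002,-0.0015,0],[0,0,1]]]}}

```text
time: 17.5
tool_pos: [0.466, 0.2037, 0.1264]
tool_rot: [-0.0, 0.725, 0.688, -0.0]
contact_force: [2.2, 3.0, 0.2]
gripper_width: 0.003
```

Request:
{"api": "drive_tool", "payload": {"series": [[[0.0002,-0.0015,0],[0,0,1]],[[0.0002,-0.0015,0],[0,0,1]]]}}

```text
time: 17.7
tool_pos: [0.466, 0.2023, 0.1263]
tool_rot: [-0.0, 0.719, 0.695, -0.0]
contact_force: [1.2, 4.2, 1.1]
gripper_width: -0.005
```

Request:
{"api": "drive_tool", "payload": {"series": [[[0.0002,-0.0015,0],[0,0,1]],[[0.0002,-0.0015,0],[0,0,1]]]}}

```text
time: 17.9
tool_pos: [0.4661, 0.2013, 0.1264]
tool_rot: [-0.001, 0.713, 0.701, 0.0]
contact_force: [-0.4, 5.5, 1.0]
gripper_width: 0.001
```

Request:
{"api": "drive_tool", "payload": {"series": [[[0.0001,-0.0015,0],[0,0,0]],[[0.0001,-0.0015,0],[0,0,0]]]}}

```text
time: 18.1
tool_pos: [0.4663, 0.2005, 0.1264]
tool_rot: [-0.001, 0.713, 0.701, 0.001]
contact_force: [0.8, 8.0, -0.2]
gripper_width: 0.004
```

Request:
{"api": "drive_tool", "payload": {"series": [[[0.0001,-0.0015,0],[0,0,0]],[[0.0001,-0.0015,0],[0,0,0]]]}}

```text
time: 18.3
tool_pos: [0.4665, 0.1998, 0.1265]
tool_rot: [-0.002, 0.713, 0.701, 0.002]
contact_force: [1.2, 11.1, 0.3]
gripper_width: 0.002
```

Request:
{"api": "drive_tool", "payload": {"series": [[[0,0.004,0],[0,0,0]],[[0,0.004,0],[0,0,0]],[[0,0.004,0],[0,0,0]],[[0,0.004,0],[0,0,0]],[[0,0.004,0],[0,0,0]],[[0,0.004,0],[0,0,0]],[[0,0.004,0],[0,0,0]],[[0,0.004,0],[0,0,0]]]}}

```text
time: 19.1
tool_pos: [0.4667, 0.2015, 0.1263]
tool_rot: [0.0, 0.713, 0.701, -0.0]
contact_force: [-0.8, 0.0, -0.4]
gripper_width: -0.002
```

Request:
{"api": "drive_tool", "payload": {"series": [[[0,0,0],[0,0,0]],[[0,0,0],[0,0,0]],[[0,0,0],[0,0,0]],[[0,0,0],[0,0,0]],[[0,0,0],[0,0,0]],[[0,0,0],[0,0,0]],[[0,0,0],[0,0,0]]]}}

```text
time: 19.8
tool_pos: [0.4666, 0.2018, 0.1263]
tool_rot: [-0.0, 0.713, 0.701, 0.0]
contact_force: [-0.4, -0.5, -0.3]
gripper_width: 0.001
```

Run:
```python
from h import *
s=state();p=s['tool_pos'];print(p,s['contact_force'])
save('wrist','w11.png');print(place_of('wrist','lever')[:1])
w=cv2.imread('pics/w11.png')
cv2.imwrite('pics/m11.png',cv2.resize(w[90:384,130:],None,fx=1.5,fy=1.5))
```

```text
[0.46660364 0.20178138 0.12630464] [-0.44140932 -0.53479045 -0.30530267]
[{'location': [0.4626, 0.2166, 0.1533], 'confidence': 0.8}]
```

View pics/m11.png

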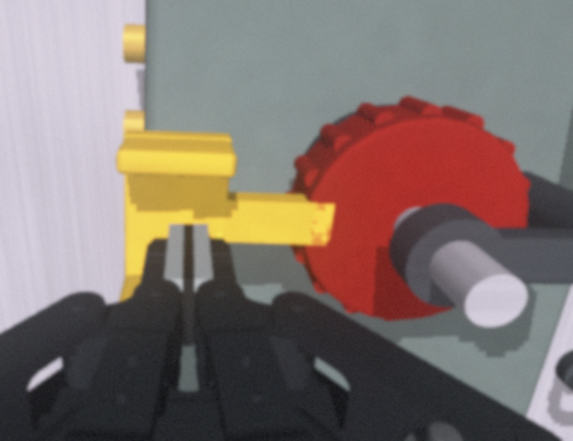

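Request:
{"api": "drive_tool", "payload": {"series": [[[0,0.001,-0.001],[0,0,0]],[[0,0.001,-0.002],[0,0,0]],[[0,0.001,-0.003],[0,0,0]],[[0,0.001,-0.003],[0,0,0]]]}}

```text
time: 20.3
tool_pos: [0.4667, 0.2031, 0.1251]
tool_rot: [-0.0, 0.713, 0.701, 0.0]
contact_force: [-5.1, -1.6, 8.1]
gripper_width: -0.006
```

Request:
{"api": "drive_tool", "payload": {"series": [[[0,0,-0.001],[0,0,0]],[[0,0,-0.002],[0,0,0]],[[0,0,-0.003],[0,0,0]],[[0,0,-0.003],[0,0,0]]]}}

```text
time: 20.7
tool_pos: [0.4666, 0.2034, 0.1231]
tool_rot: [-0.0, 0.713, 0.701, 0.0]
contact_force: [-7.8, -1.3, 13.9]
gripper_width: 0.001
```

Request:
{"api": "drive_tool", "payload": {"series": [[[0,0,-0.001],[0,0,0]],[[0,0,-0.002],[0,0,0]],[[0,0,-0.003],[0,0,0]],[[0,0,-0.003],[0,0,0]]]}}

```text
time: 21.1
tool_pos: [0.4666, 0.2034, 0.1199]
tool_rot: [-0.0, 0.713, 0.701, 0.0]
contact_force: [-6.9, 0.1, 12.4]
gripper_width: -0.003
```

Request:
{"api": "drive_tool", "payload": {"series": [[[0,0,-0.001],[0,0,0]],[[0,0,-0.0015],[0,0,0]],[[0,0,-0.0015],[0,0,0]]]}}

```text
time: 21.4
tool_pos: [0.4666, 0.2034, 0.1184]
tool_rot: [-0.0, 0.713, 0.701, 0.0]
contact_force: [-7.2, -0.0, 11.5]
gripper_width: 0.002
```

Run:
```python
from h import *
np.set_printoptions(precision=4,suppress=True)
s=state();p=s['tool_pos'][:2];d=p-C;print(p,np.hypot(*d),np.degrees(np.arctan2(d[1],d[0]))%360)
r=np.hypot(*d);f0=np.degrees(np.arctan2(d[1],d[0]))%360
for k in range(0,60,4): print(k,f0+k,pf(f0+k,r)-p)
```

```text
[0.4666 0.2034] 0.0815620291038113 183.60479443464683
0 183.60479443464683 [0. 0.]
4 187.60479443464683 [ 0.0006 -0.0057]
8 191.60479443464683 [ 0.0015 -0.0113]
12 195.60479443464683 [ 0.0028 -0.0168]
16 199.60479443464683 [ 0.0046 -0.0222]
20 203.60479443464683 [ 0.0067 -0.0275]
24 207.60479443464683 [ 0.0091 -0.0327]
28 211.60479443464683 [ 0.0119 -0.0376]
32 215.60479443464683 [ 0.0151 -0.0424]
36 219.60479443464683 [ 0.0186 -0.0469]
40 223.60479443464683 [ 0.0223 -0.0511]
44 227.60479443464683 [ 0.0264 -0.0551]
48 231.60479443464683 [ 0.0307 -0.0588]
52 235.60479443464683 [ 0.0353 -0.0622]
56 239.60479443464683 [ 0.0401 -0.0652]
```

Request:
{"api": "drive_tool", "payload": {"series": [[[0.0006,-0.0057,0],[0,0,4]],[[0.0015,-0.0113,0],[0,0,8]],[[0.0028,-0.0168,0],[0,0,12]],[[0.0046,-0.0222,0],[0,0,16]],[[0.0067,-0.0275,0],[0,0,20]],[[0.0067,-0.0275,0],[0,0,20]]]}}

```text
time: 22.0
tool_pos: [0.4738, 0.175, 0.1182]
tool_rot: [0.0, 0.58, 0.814, 0.0]
contact_force: [-5.5, -2.2, 10.9]
gripper_width: -0.0
```

Run:
```python
from h import *
s=state();p=s['tool_pos'];print(p,s['contact_force'])
save('wrist','w12.png');print(place_of('wrist','lever')[:1])
w=cv2.imread('pics/w12.png')
cv2.imwrite('pics/m12.png',cv2.resize(w[90:384,130:],None,fx=1.5,fy=1.5))
```

```text
[0.4738211  0.17504369 0.11820264] [-5.48478757 -2.21200003 10.92804252]
[]
```

View pics/m12.png

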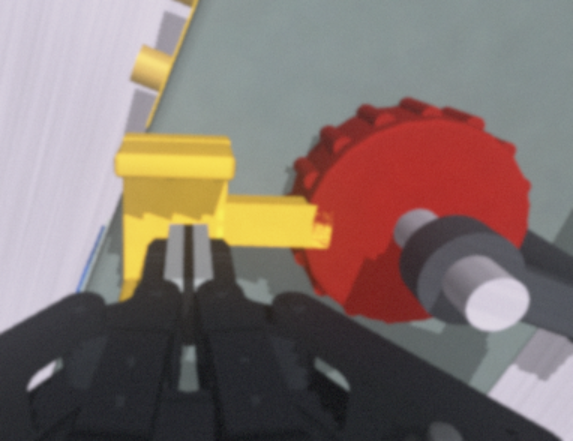

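Request:
{"api": "drive_tool", "payload": {"series": [[[0.0024,-0.0052,0],[0,0,4]],[[0.0052,-0.01,0],[0,0,8]],[[0.0084,-0.0149,0],[0,0,12]],[[0.0119,-0.0194,0],[0,0,16]],[[0.0119,-0.0194,0],[0,0,16]]]}}

```text
time: 22.6
tool_pos: [0.4865, 0.1554, 0.1183]
tool_rot: [0.001, 0.462, 0.887, 0.0]
contact_force: [-3.6, -2.4, 10.4]
gripper_width: -0.001
```

Run:
```python
from h import *
s=state();p=s['tool_pos'];print(p,s['contact_force'])
save('wrist','w13.png');print(place_of('wrist','lever')[:1])
w=cv2.imread('pics/w13.png')
cv2.imwrite('pics/m13.png',cv2.resize(w[90:384,130:],None,fx=1.5,fy=1.5))
```

```text
[0.48646156 0.15536559 0.11830917] [-3.62838619 -2.43783845 10.3569638 ]
[{'location': [0.4752, 0.1634, 0.1477], 'confidence': 0.68}]
```

View pics/m13.png

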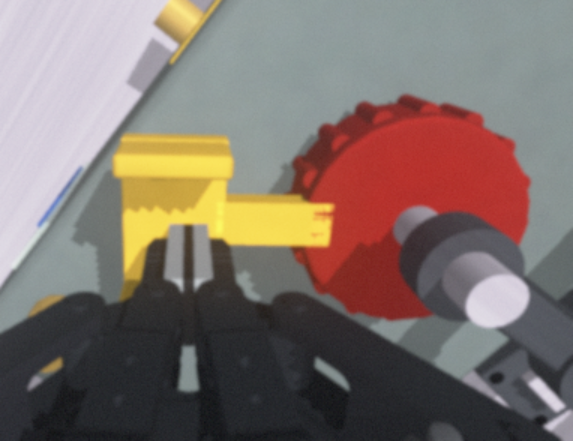

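Request:
{"api": "drive_tool", "payload": {"series": [[[-0.001,0.001,0.004],[0,0,0]],[[-0.001,0.001,0.008],[0,0,0]],[[-0.001,0.001,0.012],[0,0,0]],[[-0.001,0.001,0.016],[0,0,0]],[[-0.001,0.001,0.02],[0,0,0]],[[-0.001,0.001,0.025],[0,0,0]],[[-0.001,0.001,0.025],[0,0,0]]]}}

```text
time: 23.4
tool_pos: [0.4841, 0.1571, 0.1409]
tool_rot: [-0.0, 0.462, 0.887, 0.0]
contact_force: [0.3, -0.4, -0.4]
gripper_width: 0.0
```

Run:
```python
from h import *
s=state();p=s['tool_pos'];print(p,s['contact_force'])
save('wrist','w14.png');print(place_of('wrist','lever')[:1],place_of('wrist','coupling')[:2])
im=save('scene','s14.png')
print(place_of('scene','lever')[:1],place_of('scene','coupling')[:1])
w=cv2.imread('pics/w14.png')
o=np.hstack([cv2.resize(w[84:384,130:430],(400,400)),cv2.resize(im[130:230,270:370,::-1],(400,400),interpolation=cv2.INTER_CUBIC)])
cv2.imwrite('pics/m14.png',o)
```

```text
[0.48405902 0.15706719 0.14089042] [ 0.3438074  -0.44409539 -0.40078918]
[{'location': [0.4719, 0.1616, 0.1644], 'confidence': 0.92}] [{'location': [0.4683, 0.077, 0.1203], 'confidence': 0.64}, {'location': [0.5473, 0.181, -0.0003], 'confidence': 0.25}]
[{'location': [0.474, 0.1637, 0.1666], 'confidence': 0.72}] [{'location': [0.4694, 0.0791, 0.116], 'confidence': 0.37}]
```

View pics/m14.png

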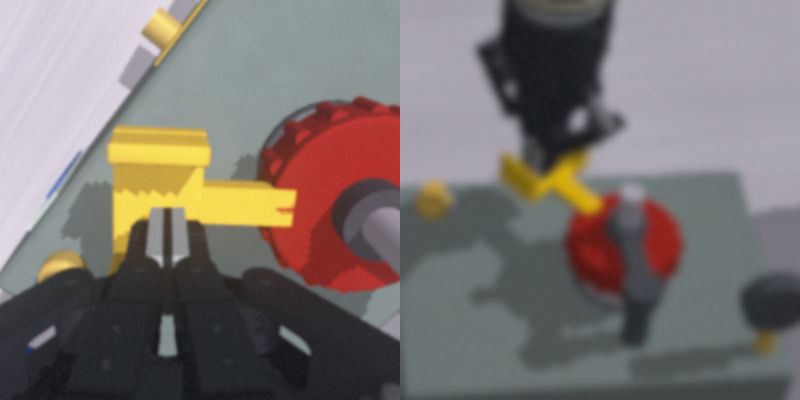

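Run:
```python
from h import *
np.set_printoptions(precision=4,suppress=True)
s=state();p=s['tool_pos'][:2];Q=np.array([.607,.204]);d=p-Q;r=np.hypot(*d);a=np.degrees(np.arctan2(d[1],d[0]));print(r,a%360,s['joint_pos'])
for k in range(0,95,5): print(k,pf(a+k,r,Q)-p)
```

```text
0.1319527317540076 200.92930181527785 [ 0.1671 -0.1824  1.9433  0.0001  1.3819 -0.4435]
0 [0. 0.]
5 [ 0.0046 -0.0106]
10 [ 0.0101 -0.0207]
15 [ 0.0164 -0.0303]
20 [ 0.0236 -0.0393]
25 [ 0.0315 -0.0477]
30 [ 0.0401 -0.0553]
35 [ 0.0493 -0.0622]
40 [ 0.0591 -0.0682]
45 [ 0.0694 -0.0733]
50 [ 0.0801 -0.0776]
55 [ 0.0912 -0.0809]
60 [ 0.1024 -0.0832]
65 [ 0.1139 -0.0845]
70 [ 0.1254 -0.0848]
75 [ 0.1369 -0.0841]
80 [ 0.1483 -0.0824]
85 [ 0.1595 -0.0798]
90 [ 0.1704 -0.0761]
```

Request:
{"api": "drive_tool", "payload": {"series": [[[0.0022,-0.0053,0],[0,0,2.5]],[[0.0046,-0.0106,0],[0,0,5]],[[0.0073,-0.0157,0],[0,0,7.5]],[[0.0101,-0.0207,0],[0,0,10]],[[0.0132,-0.0256,0],[0,0,12.5]],[[0.0164,-0.0303,0],[0,0,15]],[[0.02,-0.0349,0],[0,0,17.5]],[[0.0236,-0.0393,0],[0,0,20]]]}}

```text
time: 24.5
tool_pos: [0.5074, 0.1182, 0.1403]
tool_rot: [-0.001, 0.3, 0.954, 0.001]
contact_force: [-1.2, 1.8, 0.0]
gripper_width: -0.003
```

Run:
```python
from h import *
s=state();p=s['tool_pos'];print(p,s['contact_force'])
save('wrist','w15.png');print(place_of('wrist','lever')[:1],place_of('wrist','post')[:1])
im=save('scene','s15.png')
w=cv2.imread('pics/w15.png')
o=np.hstack([cv2.resize(w[84:384,130:430],(400,400)),cv2.resize(im[130:230,270:370,::-1],(400,400),interpolation=cv2.INTER_CUBIC)])
cv2.imwrite('pics/m15.png',o)
```

```text
[0.50739823 0.11824427 0.14032237] [-1.22958794  1.77239802  0.03776549]
[{'location': [0.4987, 0.1271, 0.1621], 'confidence': 0.75}] [{'location': [0.6057, 0.2049, 0.1741], 'confidence': 0.64}]
```

View pics/m15.png

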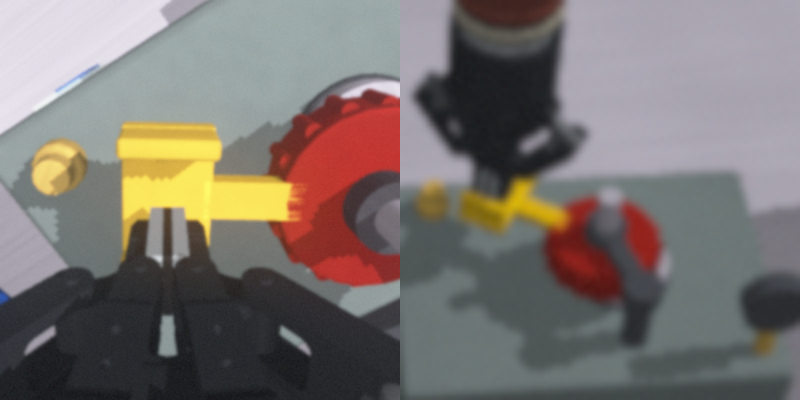

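Request:
{"api": "drive_tool", "payload": {"series": [[[0.0079,-0.0084,0],[0,0,5]],[[0.0165,-0.016,0],[0,0,10]],[[0.0257,-0.0229,0],[0,0,15]],[[0.0355,-0.0289,0],[0,0,20]],[[0.0458,-0.034,0],[0,0,25]],[[0.0565,-0.0383,0],[0,0,30]],[[0.0676,-0.0416,0],[0,0,35]],[[0.0788,-0.0439,0],[0,0,40]]]}}

```text
time: 25.5
tool_pos: [0.586, 0.074, 0.1404]
tool_rot: [-0.001, -0.045, 0.999, 0.0]
contact_force: [-2.0, 0.9, 1.0]
gripper_width: 0.003
```

Run:
```python
from h import *
s=state();p=s['tool_pos'];print(p,s['contact_force'],s['joint_pos'])
save('wrist','w16.png');print(place_of('wrist','lever')[:1],place_of('wrist','post')[:1])
im=save('scene','s16.png')
w=cv2.imread('pics/w16.png')
o=np.hstack([cv2.resize(w[84:384,130:430],(400,400)),cv2.resize(im[130:230,270:370,::-1],(400,400),interpolation=cv2.INTER_CUBIC)])
cv2.imwrite('pics/m16.png',o)
```

```text
[0.58600312 0.07396028 0.14036545] [-1.97514687  0.9208465   0.97904513] [-6.57507826e-04  1.95795846e-02  1.75293309e+00  4.82158175e-04
  1.37152801e+00 -1.66144358e+00]
[{'location': [0.5747, 0.0716, 0.1633], 'confidence': 0.7}] [{'location': [0.609, 0.2063, 0.1726], 'confidence': 0.8}]
```

View pics/m16.png

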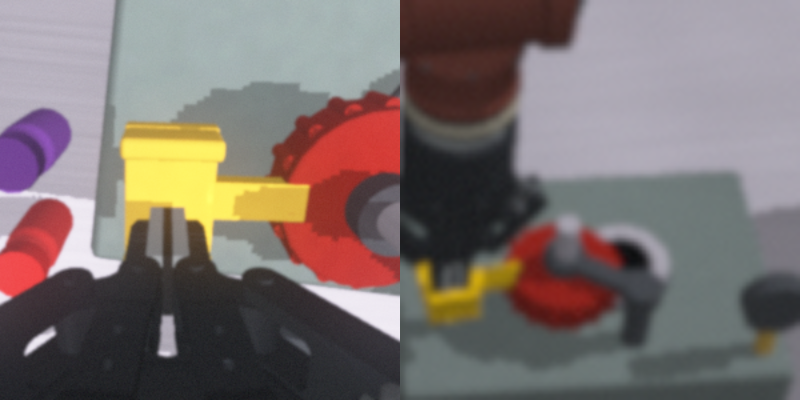

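Request:
{"api": "drive_tool", "payload": {"series": [[[0.0115,-0.0013,0],[0,0,5]],[[0.023,-0.0016,0],[0,0,10]],[[0.0345,-0.0009,0],[0,0,15]],[[0.0459,0.0008,0],[0,0,20]],[[0.0571,0.0034,0],[0,0,25]],[[0.0571,0.0034,0],[0,0,25]]]}}

```text
time: 26.3
tool_pos: [0.6438, 0.0773, 0.1407]
tool_rot: [-0.0, -0.258, 0.966, -0.0]
contact_force: [-0.4, 0.9, 0.2]
gripper_width: 0.003
```

Run:
```python
from h import *
s=state();p=s['tool_pos'];print(p,s['contact_force'],s['joint_pos'])
save('wrist','w17.png');print(place_of('wrist','lever')[:1],place_of('wrist','post')[:1])
im=save('scene','s17.png')
w=cv2.imread('pics/w17.png')
o=np.hstack([cv2.resize(w[84:384,130:430],(400,400)),cv2.resize(im[130:230,270:370,::-1],(400,400),interpolation=cv2.INTER_CUBIC)])
cv2.imwrite('pics/m17.png',o)
```

```text
[0.6438483  0.07731236 0.14065536] [-0.40962383  0.91224021  0.15729569] [ 4.89193837e-03  1.50709305e-01  1.61309886e+00 -1.26437454e-04
  1.37784502e+00 -2.08783927e+00]
[{'location': [0.6332, 0.0759, 0.1634], 'confidence': 0.58}] [{'location': [0.604, 0.2072, 0.1725], 'confidence': 0.95}]
```

View pics/m17.png

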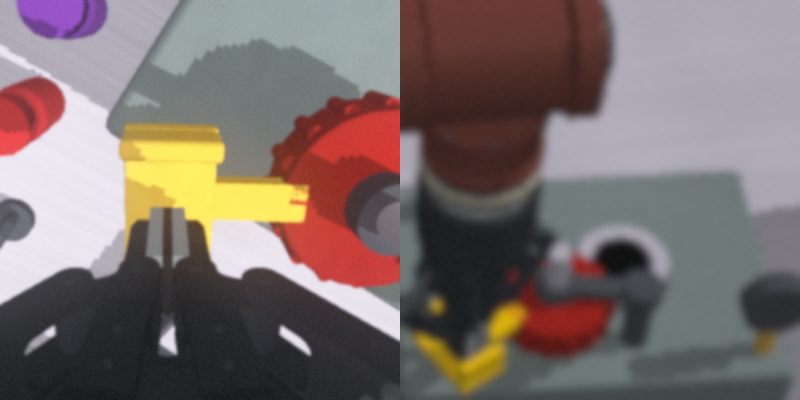

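Request:
{"api": "drive_tool", "payload": {"series": [[[-0.004,0,0],[0,0,0]],[[-0.004,0,0.005],[0,0,0]],[[-0.004,0,0.03],[0,0,0]],[[-0.004,0,0.07],[0,0,0]],[[-0.004,0,0.115],[0,0,0]],[[-0.02,-0.04,0.14],[0,0,0]],[[-0.04,-0.08,0.15],[0,0,0]],[[-0.06,-0.12,0.15],[0,0,0]]]}}

```text
time: 27.3
tool_pos: [0.5841, -0.0441, 0.2948]
tool_rot: [0.003, -0.259, 0.966, -0.002]
contact_force: [-0.3, -0.4, -0.1]
gripper_width: 0.001
```

Request:
{"api": "drive_tool", "payload": {"series": [[[-0.02,-0.045,0],[0,0,-6]],[[-0.04,-0.09,0],[0,0,-12]],[[-0.06,-0.135,0],[0,0,-18]],[[-0.08,-0.18,0],[0,0,-24]],[[-0.1,-0.225,0],[0,0,-30]],[[-0.1,-0.225,0],[0,0,-30]]]}}

```text
time: 27.9
tool_pos: [0.4812, -0.2724, 0.2912]
tool_rot: [-0.0, 0.005, 1.0, -0.001]
contact_force: [-0.1, 0.3, -0.5]
gripper_width: 0.002
```

Run:
```python
from h import *
s=state();p=s['tool_pos'];print(p,s['contact_force'],s['time'])
im=save('scene','s18.png');t=save('top','t18.png')
for c in('scene','top'):
  for n in('bottle','lever','post','mouth','jar','coupling'):
    for r in place_of(c,n)[:3]: print(c,n,np.round(r['location'],4),round(r['confidence'],2))
o=np.hstack([cv2.resize(im[130:280,130:380,::-1],(400,300),interpolation=cv2.INTER_CUBIC),cv2.resize(t[130:240,165:350,::-1],(400,300),interpolation=cv2.INTER_CUBIC)])
cv2.imwrite('pics/m18.png',o)
```

```text
[ 0.48117284 -0.27241982  0.29123158] [-0.12993157  0.28572478 -0.4914381 ] 27.9
scene bottle [ 0.6004 -0.0248  0.0022] 0.74
scene bottle [ 0.6798 -0.0201  0.001 ] 0.69
scene bottle [ 0.5227 -0.1495  0.0045] 0.6
scene lever [0.6348 0.0761 0.1657] 0.72
scene post [0.6018 0.2045 0.1834] 0.89
scene mouth [0.5454 0.2113 0.1354] 0.67
scene jar [ 0.5337 -0.245   0.0026] 0.54
scene coupling [0.7797 0.1854 0.0082] 0.66
scene coupling [0.468  0.0785 0.1207] 0.43
top bottle [ 0.6748 -0.0211  0.002 ] 0.71
top bottle [0.4661 0.0823 0.122 ] 0.67
top bottle [ 0.6012 -0.0238  0.0022] 0.42
top lever [0.6334 0.0724 0.1696] 0.63
top lever [ 0.529  -0.1468  0.0094] 0.6
top lever [0.4672 0.0846 0.1228] 0.54
top post [0.6084 0.2093 0.182 ] 0.58
top mouth [0.5473 0.2141 0.1335] 0.89
top mouth [0.5421 0.1764 0.0023] 0.58
top mouth [ 0.5307 -0.2432  0.0049] 0.53
top jar [ 0.5295 -0.2408  0.0067] 0.42
top jar [ 0.5267 -0.1453  0.0108] 0.19
top coupling [0.4677 0.0829 0.1203] 0.5
```

View pics/m18.png

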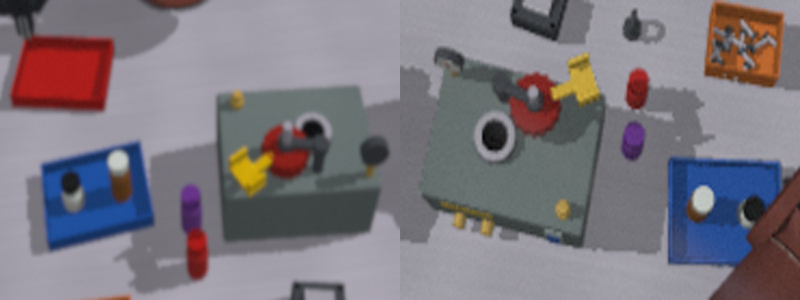

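```bash
python3 -c "
from plant import *
print(state()['time'],job_done())"
```

```text
the job is handed in; nothing more can be done
28.6 None
```

The filler is open and the job is handed in, at about 28.6 s of the 62 s allowed.

**What I did**
- **Bottle:** I moved the amber bottle upright into the blue tray, beside the jar.
- **First stop:** I pushed the lever anticlockwise until the side force rose steadily, with the lever at about 0.75 rad. I eased off and left it there for about 1.5 s without pressing.
- **Release:** I pressed the lever down about 7 mm, turned it to about 1.4 rad and let the cap spring up. The lever pad then measured about 165 mm above the bench, against 154 mm when locked.
- **Swing:** I pushed the cap aside on its arm to about 1.4 rad, then withdrew the arm clear of everything.

**Last checks**
- **End state:** Both cameras show the filler mouth uncovered and the bottle and jar upright in the tray. The coupling, the purple and red look-alikes and the red tray appear where they were.
- **Network errors:** In the top view the lever and bottle searches also gave false hits, on the coupling and the bottle. I ruled these out in the pictures.

**What disagreed**
- **Fingertip height:** The shut fingertips were about 28 mm higher than the reported TCP. My first push at the lever therefore passed above it without touching. I confirmed the offset from the cameras and later by touching the pad, and worked with it from then on.

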